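Scrub out the rinse pot with the bottle brush

ROBOT

A 7-joint arm with a two-finger parallel gripper is mounted at the origin on the work surface. World frame = base frame: x ahead of the robot, y to its left, z up, the work surface at z = 0. Lengths are in m, angles in rad, forces in N, time in s.
With the tool pointing down it reaches from about 0.35 to 0.9 m from the base axis. Payload 8.1 kg.
Tool frame: the origin (TCP) lies between the finger pads, 19 mm behind the fingertips; this is the grasp point; z points along the fingers, y is the line along which they close (so a half turn about z gives the same grasp; the last joint's range is limited). The gripper opens to 85 mm and grips with 20 to 120 N. Pads are 22 mm wide; open, the fingers measure 114 mm over their backs; the gripper's body (76 mm by 85 mm) begins 54 mm behind the grasp point. The pads swing forward as they close: fully open they stand 13 mm farther back than shut.
Start: joints at [-1.244, 0.434, 0.025, 1.573, -0.012, 1.134, -0.075], TCP at [0.26, 0.568, 0.25] pointing down, gripper open.
Joint ranges: [-2.62, 2.62], [-0.44, 2.09], [-1.27, 1.32], [0.08, 2.57], [-1.32, 4.46], [0.12, 2], [-2.74, 2.74]. Speed limits (rad/s): [2.22, 2.22, 3.01, 3.01, 3.14, 3.14, 3.14].

INTERFACE

Orientations are given as a unit quaternion [x, y, z, w].
In Python, from cell import telemetry, imaging, order gives the robot as it stands. The module is installed in compiled form; this text tells all that it offers.
- The arm moves only by the shell command python3 -m handwheel 'ROWS' [OPENING] [FORCE]. ROWS is a JSON object of lists of equal length, an entry for each row: "xyz": the shift along the tool's x, y, z in mm, a list of three; "roll": the turn about the tool's z in rad. In form: {"xyz": [[tx, ty, tz], ...], "roll": [roll, ...]}. A call has 1 to 10 rows; each row is the pose to reach, as a shift and turn from the pose commanded when the call began, along the tool's axes at that moment; what a row does not reach only later rows make up. A row lasts 1/8 s, in which the tool goes at most 62.5 mm and 10.7 degrees, less where a joint would pass 70% of its speed; a pose out of reach is approached as far as the arm can. A call with a gripper value outside its range is refused whole. OPENING is the opening, from 0 (shut) to 1 (fully open), set as the call begins (- or left out, the last holds). The fingers move at their own pace and stop on an object; FORCE is the grip in N (left out, the last holds). Time passes only in rows, so rows that repeat a pose let the fingers close. It gives the time, the measured TCP pose, the force, the opening and the grip force at its end, in the units of the state.
- telemetry.read_state(): the state, without advancing time (a new reading comes with each control period).
- imaging.get_image(name): name is "side" or "top"; returns the picture (384x512x3 uint8, red, green, blue); there is no depth.
- imaging.get_calibration(name): a dict with "mtx" (3x3 intrinsics, pixels), "k1" (the pictures are not rectified: a ray, as slopes to the right and down, at radius r is drawn at 1 + k1 r^2 times it, then the intrinsics apply), "T" (4x4, takes a point from camera to world coordinates). Camera axes: x right, y up, looking along -z (the intrinsics and any distortion apply to the point x, -y, -z); pixel columns grow to the right and rows downward; lengths in m; the calibration is good to about 2 mm. A picture is of the moment at which its call begins. get_calibration takes no time and is no camera call.
- order.sign_off(): hands the job in; it is judged then, once.
The state is a dict: "t": time; "qpos": joint angles; "joint_vel": joint speeds; "joint_efforts": joint torques, N m; "eef_pos": TCP position; "ee_rot": TCP orientation; "force": force on the tool from outside, world axes, zero at the start; "ft_torque": the same for the moment, N m; "grip_width": opening from 0.0 (shut) to 1.0 (fully open); "gripper_force": force on a finger pad.
Only numpy, scipy, OpenCV 4.12 (cv2) and the standard library are available. Lean on these libraries where they do the work, as an engineer would, in place of code of your own. Each camera call takes 0.05 s, during which the arm holds its last target. There are 200 camera calls.

TASK

Scrub out the round rinse pot: lift the bottle brush from its sloped rest by the free part of the handle, stand it head down in the pot and let go, then take it again by the top end of the handle. Holding it there and roughly upright, draw it up about half the pot's depth, with the head still in the pot, and push it back down to the bottom, three times over. Finally stand the brush head down in the square drying holder and let go, leaving the other things on the table undisturbed.

Things in the scene. Friction and masses are not known exactly. Their poses are not given: they have to be found in the camera images.
- brush: loose straight round bottle brush, 220 mm long, 70 to 120 g. Origin: centre of the head's tip; z axis runs from the tip to the handle's end. Rigid black bristle head 36 mm across, z 0 to 74 mm, tip rounded, so it leans when let go; steel wire 8 mm across to z 94; round wooden handle 18 mm across, z 94 to 220; balances near z 100. Starts in the sloped rest, 40 degrees above level, handle end high.
- brush_tip (a point): centre of the tip of the brush's head (the brush's origin)
- brush_end (a point): centre of the free end of the brush's handle, 220 mm from the tip
- rest: fixed white brush rest, base board 215 x 70 x 12 mm; origin under its centre, z up; x axis points to its high end, away from the robot within 25 degrees. The brush lies over its centre line, sloping up along +x, tip at x -85, z 40 mm. The head lies in an open-topped trough (its lowest 64 mm) with a stop at the tip; the brush lifts straight up out of the rest.
- rest_fork (a point): middle of the rest's open-topped fork, on the axis of the resting handle. It holds the brush's z 191 to 220 mm; its 12 mm thick cheeks beside the handle stand 15 mm proud of the handle's axis, so the end cannot be gripped there. Between trough and fork the handle is free on both sides.
- pot: fixed round white rinse pot (stuck down by its foot): upright, open top, outside diameter 72 mm, inside 64 mm, wall 4 mm, on a round foot 110 mm across and 8 mm high. Origin under its centre, z up. Inner bottom at 12 mm, rim at 100 mm above the table.
- pot_floor (a point): centre of the pot's inner bottom, 12 mm above the table
- pot_rim (a point): centre of the pot's mouth, at rim height, 100 mm above the table
- holder: fixed square white drying holder: open box 76 x 76 mm outside, 66 x 66 mm inside, 100 mm high, walls and floor 5 mm. Origin under its centre, z up, x and y along its sides.
- holder_floor (a point): centre of the holder's inner floor, 5 mm above the table
- palette: loose white flower-shaped palette, 136 mm across, 10 mm high, 60 g; origin under its centre; a bystander, leave it where it stands
- paint_a: loose upright paint bottle, 38 mm across, 105 mm high, 90 g; origin under its centre; a bystander, leave it where it stands
- pick_jar: loose upright closed jar, 54 mm across, 75 mm high, 100 g; origin under its centre; a bystander, leave it where it stands
- stone: loose dark painted pebble, 72 mm across, 23 mm high, 120 g; origin under its centre; a bystander, leave it where it stands
- paint_b: loose upright paint bottle, 38 mm across, 105 mm high, 90 g; origin under its centre; a bystander, leave it where it stands
- paint_c: loose upright paint bottle, 38 mm across, 105 mm high, 90 g; origin under its centre; a bystander, leave it where it stands
Things that resemble listed ones, but are neither listed nor needed, are in the scene too. Leave any purple look-alike of the brush alone. What is shaped like the pot but purple is not meant.

How it is judged:
By the outcome, as a careful person would: the job done as asked, in the order asked, and still so for the second after the job is handed in, with the robot touching nothing.
It also fails if it takes over 62 s, if anything falls off the work surface, if the arm or the gripper's body presses on something with over 40 N, if the wrist force passes 120 N, or if a joint passes its speed limit or range.

## Working session

There is one attempt and no reset: what is moved stays moved. The work goes in short steps, Python scripts to look and compute and a shell command to move; the robot and the scene stay as the last step left them, time stands still between calls to the robot, and variables do not carry over. Pictures are saved under pics/ and viewed, at most 10 in all, crops included, and the job is handed in when it is done.

```bash
mkdir -p pics; cat > h.py <<'E'
import numpy as np, cv2
from cell import telemetry, imaging, order
from scipy.spatial.transform import Rotation as R
def cal(n):
    c=imaging.get_calibration(n); return np.array(c["mtx"]),float(c["k1"]),np.array(c["T"])
def ray(n,uv):
    K,k,T=cal(n); d=np.linalg.solve(K,[uv[0],uv[1],1.]); d=d[:2]
    s=d.copy()
    for _ in range(30): s=d/(1+k*(s@s))
    return T[:3,3],T[:3,:3]@np.array([s[0],-s[1],-1.])
def onz(n,uv,z):
    o,d=ray(n,uv); return o+d*(z-o[2])/d[2]
def proj(n,p):
    K,k,T=cal(n); q=T[:3,:3].T@(np.asarray(p)-T[:3,3]); s=np.array([q[0],-q[1]])/-q[2]
    s=s*(1+k*(s@s)); return (K@[s[0],s[1],1])[:2]
def two(u1,u2):
    o,d=ray("top",u1); p,e=ray("side",u2)
    A=np.stack([d,-e],1); t=np.linalg.lstsq(A,p-o,rcond=None)[0]
    a,b=o+d*t[0],p+e*t[1]; return (a+b)/2,np.linalg.norm(a-b)
def snap(n,f):
    im=imaging.get_image(n)[:,:,::-1].copy(); cv2.imwrite(f"pics/{f}.png",im); return im
E
python3 - <<'E'
from h import *
np.set_printoptions(precision=3,suppress=True)
a=snap("top","t0");b=snap("side","s0")
for n in("top","side"):print(cal(n))
s=telemetry.read_state();print(s)
E
```

```text
(array([[399.502,   0.   , 257.107],
       [  0.   , 399.502, 194.375],
       [  0.   ,   0.   ,   1.   ]]), -0.018906937859489537, array([[-0.013,  0.997, -0.075,  0.404],
       [-1.   , -0.013,  0.005,  0.017],
       [ 0.004,  0.075,  0.997,  1.312],
       [ 0.   ,  0.   ,  0.   ,  1.   ]]))
(array([[348.785,   0.   , 255.881],
       [  0.   , 348.785, 191.519],
       [  0.   ,   0.   ,   1.   ]]), -0.0016299844233865282, array([[ 0.941,  0.274, -0.199,  0.328],
       [-0.339,  0.729, -0.595, -0.479],
       [-0.018,  0.627,  0.779,  0.748],
       [ 0.   ,  0.   ,  0.   ,  1.   ]]))
{'t': 0.1, 'qpos': array([-1.244,  0.435,  0.025,  1.574, -0.012,  1.134, -0.075]), 'joint_vel': array([-0.002, -0.001,  0.001, -0.002,  0.001,  0.002,  0.001]), 'joint_efforts': array([  0.004, -67.176,   1.028, -31.69 ,   0.016,   0.007,  -0.   ]), 'eef_pos': array([0.26 , 0.568, 0.249]), 'ee_rot': array([ 0.213,  0.977, -0.001, -0.   ]), 'force': array([-0.338, -0.273,  0.217]), 'ft_torque': array([0.026, 0.003, 0.024]), 'gripper_force': 0.0, 'grip_width': 1.0046447530431881}
```

View pics/t0.png

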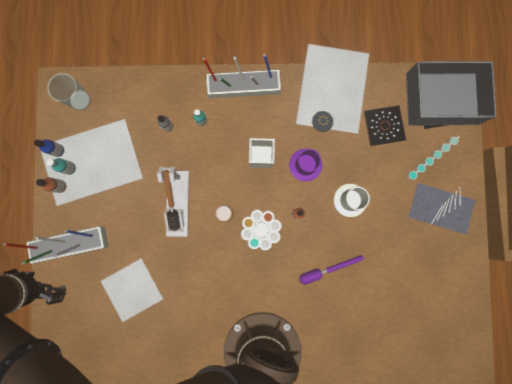

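View pics/s0.png

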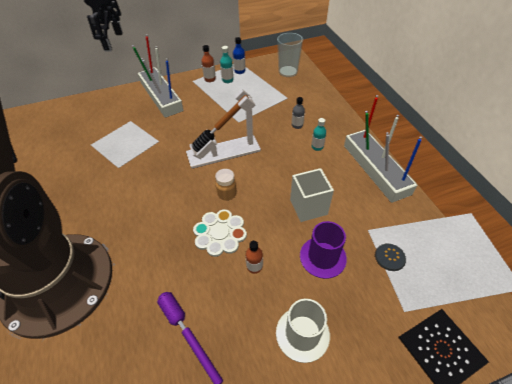

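The top view shows the brush from about (173,226) at the tip to (166,170) at the end, the pot at (352,200) and the holder at (262,152). The purple decoys are at (306,165) and (330,270). Next I'll enlarge the key areas.

```bash
python3 - <<'E'
from h import *
a=cv2.imread("pics/t0.png");b=cv2.imread("pics/s0.png")
def cr(im,x,y,w,h,s): return cv2.resize(im[y:y+h,x:x+w],None,fx=s,fy=s,interpolation=cv2.INTER_CUBIC)
P=[cr(a,150,160,50,80,5), cr(a,325,170,55,55,5),cr(a,240,125,50,50,5),cr(b,180,85,85,85,3)]
P=[P[0],np.vstack([P[1],np.zeros((125,275,3),np.uint8)]),np.vstack([P[2],np.zeros((150,250,3),np.uint8)])]
m=np.hstack(P);cv2.imwrite("pics/c1.png",m)
cv2.imwrite("pics/c2.png",np.hstack([cr(b,180,85,90,85,4),cr(b,265,155,80,85,4)[:340]]))
print(m.shape)
E
```

```text
(400, 775, 3)
```

View pics/c1.png

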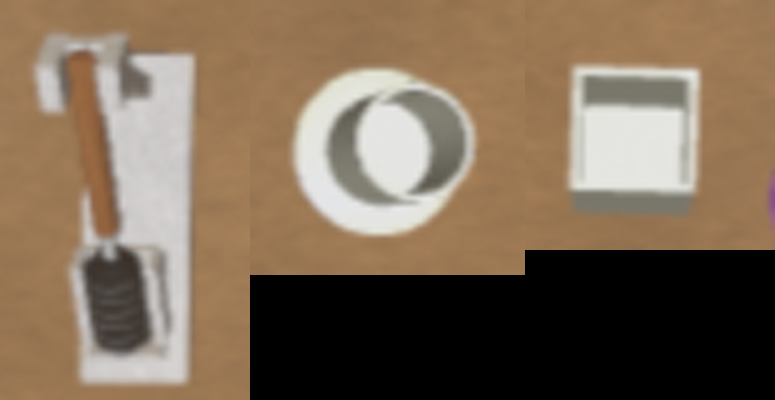

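View pics/c2.png

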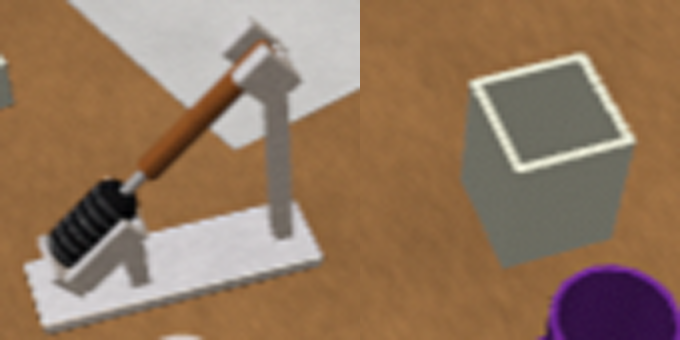

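The crops show the board corners at c1 (194,55), (187,382) and (80,382). The pot foot is centred near c1 (377,151) and its rim near (412,143). The holder's top corners are at (572,66), (700,69), (697,193) and (569,190).

```bash
python3 - <<'E'
from h import *
np.set_printoptions(precision=4,suppress=True)
A=lambda x,y:((x+.5)/5-.5+150,(y+.5)/5-.5+160)
B=lambda x,y:((x-250+.5)/5-.5+325,(y+.5)/5-.5+170)
C=lambda x,y:((x-525+.5)/5-.5+240,(y+.5)/5-.5+125)
D=lambda x,y:((x+.5)/4-.5+180,(y+.5)/4-.5+85)
fr,nr,nl=[onz("top",A(*p),.012) for p in((194,55),(187,382),(80,382))]
print("len",np.linalg.norm(fr-nr),np.linalg.norm(nl-nr),"centre",(fr+nl)/2)
ax=(fr-nr);yaw=np.arctan2(ax[1],ax[0]);print("yaw",yaw)
c=(fr+nl)/2;x=np.array([np.cos(yaw),np.sin(yaw),0]);c[2]=0
tip=c-.085*x+[0,0,.04];d=x*np.cos(np.radians(40))+[0,0,np.sin(np.radians(40))]
for z in(0,.094,.22):print(z,tip+d*z,"c1 px",(proj("top",tip+d*z)-[149.5,159.5])*5-.5,"c2",(proj("side",tip+d*z)-[179.5,84.5])*4-.5)
print("pot foot",onz("top",B(377,151),.008),"rim",onz("top",B(412,143),.1), proj("side",onz("top",B(412,143),.1)))
h=[onz("top",C(*p),.1) for p in((572,66),(700,69),(697,193),(569,190))]
print("holder",np.mean(h,0),h[1]-h[0],h[2]-h[1],[proj("side",p) for p in h])
for n,p,z in(("jar",(224,213),.075),("pb",(298,212),.1),("pal",(262,230),.01),("purplepot",(306,162),.1),("pc",(199,116),.1),("pd",(163,122),.1)):print(n,onz("top",p,z))
# side masks white pot
E
```

```text
len 0.21330256061011305 0.06934523266398032 centre [0.4773 0.2718 0.012 ]
yaw -0.021460863934724843
0 [0.3923 0.2736 0.04  ] c1 px [125.5472 348.9704] c2 [ 53.5783 258.481 ]
0.094 [0.4643 0.2721 0.1004] c1 px [108.2629 231.0864] c2 [140.7417 172.0549]
0.22 [0.5608 0.27   0.1814] c1 px [82.5923 55.2564] c2 [267.4295  46.4575]
pot foot [ 0.4811 -0.2934  0.008 ] rim [ 0.4803 -0.293   0.1   ] [305.177  315.0495]
holder [ 0.6308 -0.0041  0.1   ] [-0.0028 -0.0787  0.    ] [-0.077   0.0031  0.    ] [array([319.3129, 166.9678]), array([333.0133, 189.9922]), array([302.933 , 198.0134]), array([290.7294, 174.3   ])]
jar [0.4413 0.1141 0.075 ]
pb [ 0.4406 -0.1122  0.1   ]
pal [ 0.3865 -0.0037  0.01  ]
purplepot [ 0.5934 -0.14    0.1   ]
pc [0.7409 0.1874 0.1   ]
pd [0.7235 0.2986 0.1   ]
```

```bash
cat >> h.py <<'E'
def go(x,y,z,yaw=None):
    "shift in tool mm to a world TCP target; yaw = wanted world angle (deg) of tool y"
    s=telemetry.read_state(); r=R.from_quat(s["ee_rot"]); p=np.array(s["eef_pos"])
    sh=r.inv().apply(np.array([x,y,z])-p)*1000; yt=r.apply([0,1,0])
    cur=np.degrees(np.arctan2(yt[1],yt[0])); ro=0 if yaw is None else -np.radians((yaw-cur+90)%180-90)
    print("t",round(s["t"],2),"shift",sh.round(1),"roll",round(ro,3),"yawcur",round(cur,1),"p",p.round(4),"F",np.round(s["force"],1),"w",round(s["grip_width"],3),round(float(s["gripper_force"]),1))
E
python3 -c "
from h import *
go(.4957,.273,.25,88.8)"
```

```text
t 0.1 shift [-336.8 -169.8   -0.4] roll -0.409 yawcur 65.4 p [0.2603 0.5677 0.2493] F [-0.3 -0.3  0.2] w 1.005 0.0
```

```bash
python3 -m handwheel '{"xyz":[[-50,-25,0],[-100,-50,0],[-150,-75,0],[-200,-100,0],[-250,-125,0],[-300,-150,0],[-337,-170,0],[-337,-170,0],[-337,-170,0],[-337,-170,0]],"roll":[-0.06,-0.12,-0.18,-0.24,-0.3,-0.36,-0.409,-0.409,-0.409,-0.409]}' 1 30; python3 -c "
from h import *
go(.4957,.273,.136,88.8)"
```

```text
t: 1.35
eef_pos: [0.4949, 0.2746, 0.2499]
ee_rot: [0.009, 1.0, 0.0, -0.0]
force: [-0.1, -0.4, 0.2]
grip_width: 0.999
gripper_force: 0.0
t 1.35 shift [ -0.9  -1.6 113.9] roll 0.002 yawcur 88.9 p [0.4949 0.2746 0.2499] F [-0.1 -0.4  0.2] w 0.999 0.0
```

```bash
python3 -m handwheel '{"xyz":[[-1,-1,40],[-1,-1,80],[-1,-1,105],[-1,-1,114],[-1,-1,114]],"roll":[0,0,0,0,0]}' 1 30; python3 -m handwheel '{"xyz":[[0,0,0],[0,0,0],[0,0,0],[0,0,0],[0,0,0],[0,0,0],[0,0,0],[0,0,0]],"roll":[0,0,0,0,0,0,0,0]}' 0 30
```

```text
t: 1.98
eef_pos: [0.4966, 0.2728, 0.1361]
ee_rot: [0.01, 1.0, -0.0, -0.0]
force: [1.1, -0.2, 1.0]
grip_width: 1.003
gripper_force: 0.0
t: 2.98
eef_pos: [0.4971, 0.2721, 0.1364]
ee_rot: [0.01, 1.0, 0.0, 0.0]
force: [-0.4, -2.3, 5.3]
grip_width: 0.197
gripper_force: 30.3
```

```bash
python3 -m handwheel '{"xyz":[[0,0,-20],[0,0,-60],[0,0,-110],[0,0,-140],[0,0,-140]],"roll":[0,0,0,0,0]}'; python3 - <<'E'
from h import *
a=snap("side","s1");go(.645,-.293,.165,90)
a=cv2.resize(a[30:180,150:330],None,fx=4,fy=4);cv2.imwrite("pics/s1c.png",a)
E
```

```text
t: 3.6
eef_pos: [0.498, 0.2728, 0.2783]
ee_rot: [0.01, 1.0, 0.001, 0.002]
force: [-0.3, -0.4, -0.6]
grip_width: 0.201
gripper_force: 29.6
t 3.65 shift [-159.5 -562.2  111.1] roll -0.021 yawcur 88.8 p [0.4971 0.2723 0.2765] F [ 0.7 -0.1 -1.2] w 0.198 29.6
```

View pics/s1c.png

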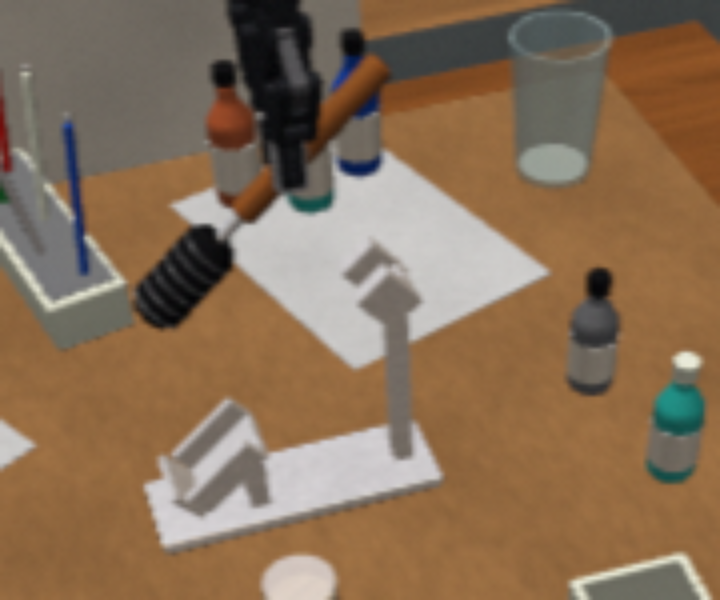

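The brush is held at its 40° slope and is clear of the rest. Next I'll carry it to the far side of the pot. There I'll press the head against the pot's outer wall so it pivots upright in the grip.

```bash
python3 -m handwheel '{"xyz":[[-10,-40,0],[-25,-90,0],[-42,-145,0],[-60,-200,0],[-77,-255,0],[-94,-310,0],[-111,-365,0],[-128,-420,0],[-145,-475,0],[-157,-520,0]],"roll":[0,0,0,0,0,0,0,0,-0.01,-0.021]}';  python3 -c "
from h import *
go(.655,-.293,.168,90)"
```

```text
t: 4.9
eef_pos: [0.6425, -0.2533, 0.2736]
ee_rot: [0.0, 1.0, 0.0, -0.002]
force: [1.0, 0.6, -0.9]
grip_width: 0.197
gripper_force: 29.5
t 4.9 shift [-12.8 -39.7 105.6] roll -0.001 yawcur 90.0 p [ 0.6425 -0.2533  0.2736] F [ 1.   0.6 -0.9] w 0.197 29.5
```

```bash
python3 -m handwheel '{"xyz":[[-13,-30,0],[-13,-40,0],[-13,-40,30],[-13,-40,70],[-13,-40,100],[-13,-40,106],[-13,-40,106]],"roll":[0,0,0,0,0,0,0]}';  python3 -c "
from h import *
go(.535,-.293,.168,90)"
```

```text
t: 5.78
eef_pos: [0.6561, -0.2904, 0.17]
ee_rot: [-0.0, 1.0, 0.0, -0.0]
force: [0.0, -0.7, -0.8]
grip_width: 0.197
gripper_force: 29.6
t 5.78 shift [121.1  -2.5   2.1] roll 0.001 yawcur 90.0 p [ 0.6561 -0.2904  0.17  ] F [ 0.  -0.7 -0.8] w 0.197 29.6
```

```bash
python3 -m handwheel '{"xyz":[[10,-2,0],[20,-2,0],[30,-2,0],[40,-2,0],[50,-2,0],[60,-2,0],[70,-2,0]],"roll":[0,0,0,0,0,0,0]}' - 20;  python3 - <<'E'
from h import *
go(.535,-.293,.168,90)
a=snap("side","s2");
a=cv2.resize(a[180:384,220:420],None,fx=2.5,fy=2.5);cv2.imwrite("pics/s2c.png",a)
E
```

```text
t: 6.65
eef_pos: [0.5857, -0.293, 0.1704]
ee_rot: [-0.0, 1.0, -0.0, 0.0]
force: [3.2, 0.1, 0.9]
grip_width: 0.205
gripper_force: 26.7
t 6.65 shift [50.7 -0.   2.4] roll 0.0 yawcur 90.0 p [ 0.5857 -0.293   0.1704] F [3.2 0.1 0.9] w 0.205 26.7
```

View pics/s2c.png

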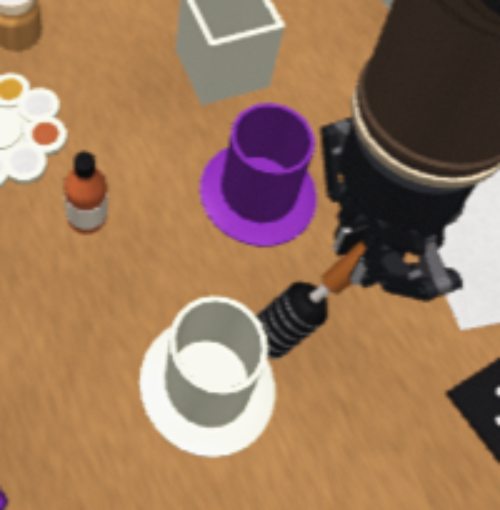

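```bash
python3 - <<'E'
from h import *
G=np.array([.5857,-.293,.161])
for th in (40,50,58,65):
    u=np.array([np.cos(np.radians(th)),0,np.sin(np.radians(th))])
    print(th,[(2.5*(proj("side",G+u*(z-.135))-[220,180])).round() for z in(.0,.074,.094,.115,.2)])
E
```

```text
40 [array([212., 349.]), array([289., 300.]), array([310., 286.]), array([334., 271.]), array([434., 207.])]
50 [array([230., 348.]), array([296., 300.]), array([315., 286.]), array([336., 271.]), array([427., 205.])]
58 [array([246., 347.]), array([303., 300.]), array([320., 286.]), array([338., 271.]), array([420., 204.])]
65 [array([261., 344.]), array([310., 298.]), array([325., 285.]), array([341., 271.]), array([412., 205.])]
```

The brush has pivoted to about 60° with only 3 N of contact. Held this low, though, the handle end would meet the gripper's body before the brush is upright. I'll put it back in the rest, which will guide it back to 40°, and grip it higher up.

```bash
python3 -m handwheel '{"xyz":[[-15,0,0],[-30,0,-30],[-30,0,-80],[-30,20,-112],[-10,70,-112],[10,125,-112],[28,180,-112],[46,235,-112],[64,290,-112],[80,345,-112]],"roll":[0,0,0,0,0,0,0,0,0,0]}' - 25;  python3 -c "
from h import *
go(.498,.2725,.22,88.9)"
```

```text
t: 7.95
eef_pos: [0.5056, 0.054, 0.2819]
ee_rot: [-0.0, 1.0, -0.0, -0.0]
force: [1.3, 0.3, -0.7]
grip_width: 0.197
gripper_force: 26.4
t 7.95 shift [  7.5 218.5  61.8] roll 0.02 yawcur 90.0 p [0.5056 0.054  0.2819] F [ 1.3  0.3 -0.7] w 0.197 26.4
```

```bash
python3 -m handwheel '{"xyz":[[2,50,0],[4,105,0],[6,160,0],[7,205,0],[7,218,0],[7,218,20],[7,218,32],[7,218,32]],"roll":[0,0,0.01,0.02,0.02,0.02,0.02,0.02]}';  python3 - <<'E'
from h import *
go(.498,.2725,.1365,88.9)
a=snap("side","s3");
a=cv2.resize(a[40:190,150:330],None,fx=4,fy=4);cv2.imwrite("pics/s3c.png",a)
p=np.array(telemetry.read_state()["eef_pos"])-[0,0,.009]
for th in (40,50,60,70):
    u=np.array([np.cos(np.radians(th)),0,np.sin(np.radians(th))])
    print(th,[(4*(proj("side",p+u*(z-.135))-[150,40])).round() for z in(.0,.074,.094,.115,.22)])
E
```

```text
t: 8.95
eef_pos: [0.4988, 0.269, 0.249]
ee_rot: [0.01, 1.0, -0.001, -0.001]
force: [0.2, 0.9, -1.6]
grip_width: 0.197
gripper_force: 26.4
t 8.95 shift [  0.6   3.7 112.4] roll -0.002 yawcur 88.8 p [0.4988 0.269  0.249 ] F [ 0.2  0.9 -1.6] w 0.197 26.4
40 [array([151., 315.]), array([225., 236.]), array([246., 214.]), array([268., 190.]), array([384.,  66.])]
50 [array([180., 329.]), array([238., 243.]), array([255., 219.]), array([272., 193.]), array([367.,  53.])]
60 [array([210., 338.]), array([252., 248.]), array([264., 222.]), array([277., 195.]), array([347.,  44.])]
70 [array([242., 342.]), array([267., 251.]), array([274., 224.]), array([282., 196.]), array([325.,  38.])]
```

View pics/s3c.png

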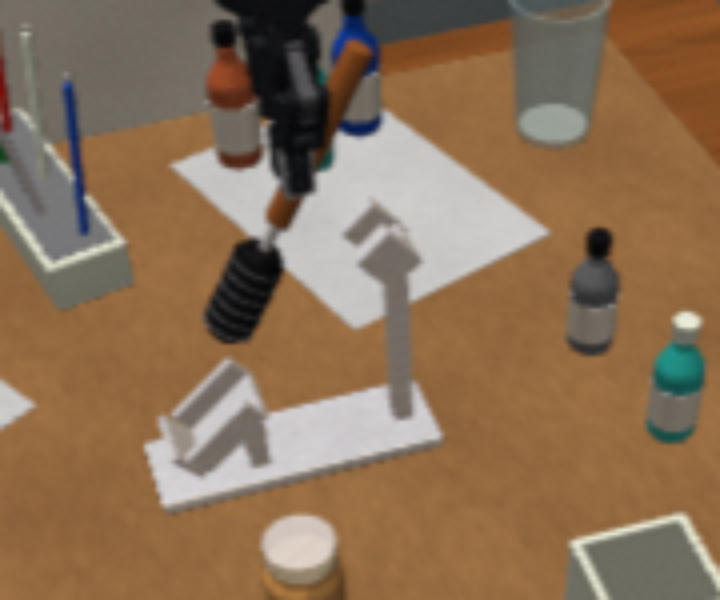

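```bash
python3 -m handwheel '{"xyz":[[15,4,0],[33,4,20],[33,4,50],[33,4,70],[33,4,78],[25,4,86],[17,4,94],[12,4,99],[7,4,105],[2,4,110]],"roll":[0,0,0,0,0,0,0,0,0,0]}' - 20;  python3 - <<'E'
from h import *
go(.497,.2723,.1364,88.9)
E
```

```text
t: 10.25
eef_pos: [0.4974, 0.2733, 0.1397]
ee_rot: [0.01, 1.0, -0.0, -0.0]
force: [-1.6, -5.4, 3.1]
grip_width: 0.198
gripper_force: 27.7
t 10.25 shift [ 0.4 -1.   3.3] roll -0.001 yawcur 88.8 p [0.4974 0.2733 0.1397] F [-1.6 -5.4  3.1] w 0.198 27.7
```

```bash
python3 -m handwheel '{"xyz":[[0,-1,3],[0,-1,3]],"roll":[0,0]}';python3 -m handwheel '{"xyz":[[0,0,0],[0,0,0],[0,0,0],[0,0,0],[0,0,-30],[0,0,-60],[0,0,-75],[0,0,-75]],"roll":[0,0,0,0,0,0,0,0]}' 1 30;  python3 - <<'E'
from h import *
go(.5137,.2718,.1515,88.8)
a=snap("side","s4");
a=cv2.resize(a[40:190,150:330],None,fx=4,fy=4);cv2.imwrite("pics/s4c.png",a)
E
```

```text
t: 10.5
eef_pos: [0.4979, 0.2732, 0.1387]
ee_rot: [0.01, 1.0, 0.001, 0.001]
force: [-4.5, -6.4, 19.9]
grip_width: 0.195
gripper_force: 29.9
t: 11.5
eef_pos: [0.4974, 0.2733, 0.2126]
ee_rot: [0.01, 1.0, 0.001, 0.001]
force: [-0.0, -0.0, -0.4]
grip_width: 1.001
gripper_force: 0.0
t 11.5 shift [-16.2  -1.2  61.1] roll 0.001 yawcur 88.9 p [0.4974 0.2733 0.2126] F [-0.  -0.  -0.4] w 1.001 0.0
```

View pics/s4c.png

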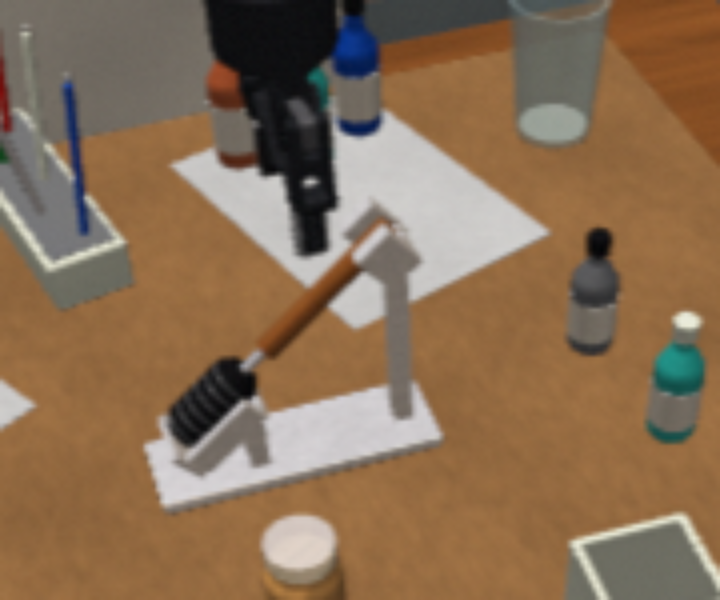

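The brush is seated in the rest again. Now I'll take it higher on the free part of the handle.

```bash
python3 -m handwheel '{"xyz":[[-16,-1,0],[-16,-1,30],[-16,-1,55],[-16,-1,61],[-16,-1,61]],"roll":[0,0,0,0,0]}' 1 30; python3 -m handwheel '{"xyz":[[0,0,0],[0,0,0],[0,0,0],[0,0,0],[0,0,0],[0,0,0],[0,0,0]],"roll":[0,0,0,0,0,0,0]}' 0 30
```

```text
t: 12.18
eef_pos: [0.5134, 0.2714, 0.1506]
ee_rot: [0.01, 1.0, -0.0, -0.0]
force: [0.7, -0.2, 0.6]
grip_width: 1.0
gripper_force: 0.0
t: 13.05
eef_pos: [0.5131, 0.2719, 0.1514]
ee_rot: [0.01, 1.0, 0.0, 0.0]
force: [-1.3, -0.4, 5.1]
grip_width: 0.197
gripper_force: 30.5
```

```bash
python3 -m handwheel '{"xyz":[[0,0,-20],[0,0,-60],[0,0,-110],[0,0,-140],[0,0,-150],[0,0,-150]],"roll":[0,0,0,0,0,0]}'; python3 -c "
from h import *
go(.68,-.293,.29,90)"
```

```text
t: 13.8
eef_pos: [0.5129, 0.2716, 0.3004]
ee_rot: [0.01, 1.0, -0.0, -0.0]
force: [-0.3, -0.7, -1.4]
grip_width: 0.198
gripper_force: 30.1
t 13.8 shift [-178.3 -561.2   10.5] roll -0.02 yawcur 88.9 p [0.5129 0.2716 0.3004] F [-0.3 -0.7 -1.4] w 0.198 30.1
```

```bash
python3 -m handwheel '{"xyz":[[-10,-40,0],[-25,-90,0],[-42,-145,0],[-60,-200,0],[-77,-255,0],[-94,-310,0],[-111,-365,0],[-128,-420,0],[-145,-475,0],[-160,-520,0]],"roll":[0,0,0,0,0,0,0,0,-0.01,-0.02]}';  python3 -c "
from h import *
go(.675,-.293,.187,90)"
```

```text
t: 15.05
eef_pos: [0.662, -0.2538, 0.2982]
ee_rot: [0.0, 1.0, 0.0, -0.002]
force: [1.8, 1.0, -1.8]
grip_width: 0.193
gripper_force: 30.0
t 15.05 shift [-13.4 -39.2 111.1] roll -0.001 yawcur 89.9 p [ 0.662  -0.2538  0.2982] F [ 1.8  1.  -1.8] w 0.193 30.0
```

```bash
python3 -m handwheel '{"xyz":[[-13,-30,0],[-13,-42,0],[-13,-42,40],[-13,-42,80],[-13,-42,105],[-13,-42,113],[-13,-42,113]],"roll":[0,0,0,0,0,0,0]}'; python3 -m handwheel '{"xyz":[[10,0,0],[20,0,0],[32,0,0],[44,0,0],[56,0,0],[68,0,0],[80,0,0]],"roll":[0,0,0,0,0,0,0]}' - 20;  python3 -c "
from h import *
go(.535,-.293,.187,90)"
```

```text
t: 15.92
eef_pos: [0.6754, -0.2928, 0.1876]
ee_rot: [-0.0, 1.0, 0.0, -0.0]
force: [-0.5, 0.1, -0.3]
grip_width: 0.192
gripper_force: 30.0
t: 16.8
eef_pos: [0.5946, -0.2934, 0.1879]
ee_rot: [0.0, 1.0, 0.0, -0.0]
force: [2.3, 0.1, -0.0]
grip_width: 0.196
gripper_force: 26.7
t 16.8 shift [59.6  0.4  0.9] roll -0.0 yawcur 90.0 p [ 0.5946 -0.2934  0.1879] F [ 2.3  0.1 -0. ] w 0.196 26.7
```

```bash
python3 -m handwheel '{"xyz":[[10,0,0],[20,0,0],[28,0,0],[36,0,0],[36,0,0]],"roll":[0,0,0,0,0]}'; python3 -m handwheel '{"xyz":[[5,0,0],[10,0,0],[12,0,0]],"roll":[0,0,0]}'; python3 - <<'E'
from h import *
a=snap("side","s5")
np.set_printoptions(precision=0,suppress=True)
cv2.imwrite("pics/s5c.png",cv2.resize(a[200:350,250:430],None,fx=4,fy=4))
p=np.array(telemetry.read_state()["eef_pos"])-[0,0,.009]
for th in (70,80,90):
    u=np.array([np.cos(np.radians(th)),0,np.sin(np.radians(th))])
    print(th,[(4*(proj("side",p+u*(z-.158))-[250,200])).round() for z in(.0,.074,.094,.115,.22)])
E
```

```text
t: 17.42
eef_pos: [0.5588, -0.2935, 0.1879]
ee_rot: [0.0, 1.0, 0.0, -0.0]
force: [0.6, 0.3, -1.9]
grip_width: 0.197
gripper_force: 22.7
t: 17.8
eef_pos: [0.5473, -0.2935, 0.188]
ee_rot: [0.0, 1.0, 0.0, -0.0]
force: [0.9, 1.0, -1.5]
grip_width: 0.194
gripper_force: 19.6
70 [array([232., 501.]), array([296., 433.]), array([315., 413.]), array([335., 391.]), array([455., 264.])]
80 [array([278., 487.]), array([322., 426.]), array([335., 407.]), array([349., 387.]), array([433., 269.])]
90 [array([325., 470.]), array([349., 416.]), array([356., 400.]), array([364., 382.]), array([410., 277.])]
```

View pics/s5c.png

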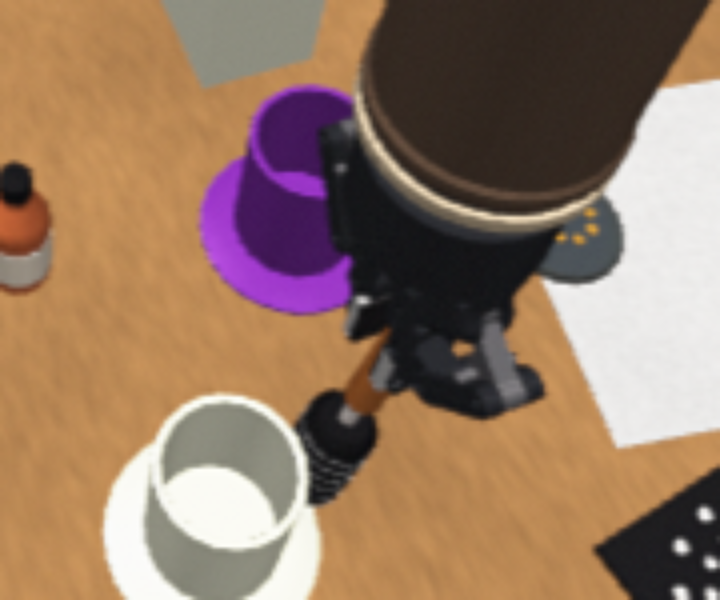

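The brush is nearly upright at about 85°, with the head against the pot's outer wall. Now I'll lift it over the rim and lower it in.

```bash
python3 -m handwheel '{"xyz":[[-10,0,0],[-10,0,-40],[-10,0,-90],[-10,0,-112],[10,0,-112],[35,0,-112],[58,0,-112],[58,0,-112]],"roll":[0,0,0,0,0,0,0,0]}' - 30; python3 -m handwheel '{"xyz":[[0,0,20],[0,0,40],[0,0,60],[0,0,80],[0,0,95],[0,0,105],[0,0,110],[0,0,110]],"roll":[0,0,0,0,0,0,0,0]}' - 20;  python3 -c "
from h import *
go(.485,-.293,.187,90)"
```

```text
t: 18.85
eef_pos: [0.4886, -0.2939, 0.3002]
ee_rot: [0.001, 1.0, -0.0, -0.0]
force: [-0.8, 0.5, -0.7]
grip_width: 0.185
gripper_force: 31.8
t: 19.85
eef_pos: [0.4898, -0.2934, 0.19]
ee_rot: [-0.0, 1.0, 0.0, 0.0]
force: [0.0, -0.4, -0.1]
grip_width: 0.19
gripper_force: 31.7
t 19.85 shift [4.8 0.4 3. ] roll 0.0 yawcur 90.0 p [ 0.4898 -0.2934  0.19  ] F [ 0.  -0.4 -0.1] w 0.19 31.7
```

```bash
python3 -m handwheel '{"xyz":[[0,0,5],[0,0,9],[0,0,11],[0,0,11]],"roll":[0,0,0,0]}'; python3 -m handwheel '{"xyz":[[0,0,0],[0,0,0],[0,0,0],[0,0,0],[0,0,0],[0,0,-30],[0,0,-80],[0,0,-130],[0,0,-130]],"roll":[0,0,0,0,0,0,0,0,0]}' 1;  python3 -m handwheel '{"xyz":[[-40,40,0],[-80,80,0],[-120,110,0],[-120,120,0]],"roll":[0,0,0,0]}'; python3 - <<'E'
from h import *
a=snap("side","s6");b=snap("top","t6")
go(.485,-.293,.25,90)
f=lambda im,x,y,w,h:cv2.resize(im[y:y+h,x:x+w],None,fx=4,fy=4)
cv2.imwrite("pics/c6.png",np.hstack([f(a,255,210,100,145),f(b,310,140,100,145)]))
E
```

```text
t: 20.35
eef_pos: [0.4896, -0.2933, 0.1789]
ee_rot: [-0.0, 1.0, 0.0, -0.0]
force: [-0.7, 0.3, -1.6]
grip_width: 0.193
gripper_force: 31.7
t: 21.48
eef_pos: [0.4913, -0.2945, 0.3132]
ee_rot: [0.0, 1.0, -0.002, 0.003]
force: [0.2, 0.4, -0.4]
grip_width: 0.996
gripper_force: 0.0
t: 21.98
eef_pos: [0.6118, -0.1694, 0.307]
ee_rot: [-0.003, 1.0, 0.001, -0.001]
force: [-0.2, -0.8, -0.0]
grip_width: 1.002
gripper_force: 0.0
t 22.07 shift [ 124.6 -120.8   58. ] roll 0.002 yawcur 90.1 p [ 0.6095 -0.1719  0.3078] F [-0.3 -0.9 -1.4] w 1.001 0.0
```

View pics/c6.png

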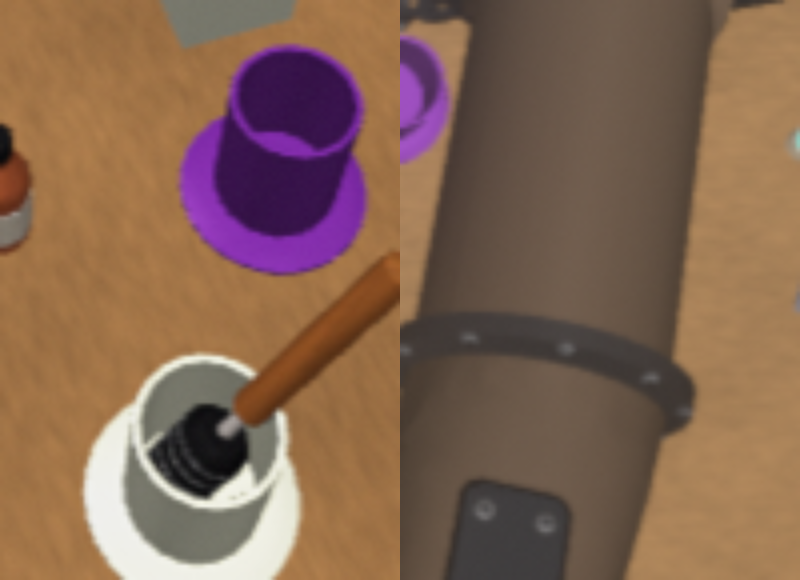

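The brush stands in the pot, leaning roughly toward +x. Its end is near side pixel (354,276), but the arm hides it from the top camera. I'll move the arm aside and measure numerically.

```bash
python3 -m handwheel '{"xyz":[[0,50,0],[0,110,0],[0,170,0],[0,230,0],[0,280,0],[0,280,0]],"roll":[0,0,0,0,0,0]}'; python3 - <<'E'
from h import *
for n,box in (("side",(290,210,400,330)),("top",(325,150,410,235))):
    a=snap(n,n+"7");x,y,x2,y2=box
    h=cv2.cvtColor(cv2.GaussianBlur(a,(3,3),0),cv2.COLOR_BGR2HSV)
    if n=="side":print("handle px",h[292,335],h[300,327],"table",h[300,380],h[250,300])
    m=np.zeros(a.shape[:2],np.uint8)
    m[y:y2,x:x2]=((h[...,0]<16)&(h[...,1]>150)&(h[...,2]>50)).astype(np.uint8)[y:y2,x:x2]*255
    k,l,st,c=cv2.connectedComponentsWithStats(m)
    for i in np.argsort(-st[1:,4])[:3]+1:
        q=np.argwhere(l==i)[:,::-1].astype(np.float32);
        if len(q)<15: continue
        v=cv2.fitLine(q,cv2.DIST_L2,0,.01,.01).ravel();t=(q-v[2:])@v[:2]
        print(n,st[i],"ends",v[2:]+v[:2]*t.min(),v[2:]+v[:2]*t.max(),"rect",cv2.minAreaRect(q))
E
```

```text
t: 22.82
eef_pos: [0.6085, 0.1102, 0.3087]
ee_rot: [-0.003, 1.0, 0.001, -0.0]
force: [-0.9, -1.2, -0.3]
grip_width: 0.999
gripper_force: 0.0
handle px [ 12 193 131] [ 12 193 128] table [ 15 146 150] [165 105 139]
side [314 272  47  44 671] ends [315.11362 313.22504] [358.1688  274.08566] rect ((336.5262145996094, 293.5292663574219), (12.62987995147705, 58.207275390625), 48.17982482910156)
top [360 171   7  13  26] ends [360.38928 183.1621 ] [365.53442 170.80612] rect ((362.87933349609375, 176.9482879638672), (1.8382903337478638, 13.393258094787598), 23.198591232299805)
```

```bash
python3 - <<'E'
from h import *
np.set_printoptions(precision=3,suppress=True)
for n,f,box in (("side","s0",(260,210,400,384)),("top","t0",(325,140,410,235))):
    a=cv2.imread(f"pics/{n}7.png");b=cv2.imread(f"pics/{f}.png");x,y,x2,y2=box
    m=np.zeros(a.shape[:2],np.uint8);m[y:y2,x:x2]=(cv2.absdiff(a,b).max(2)>22)[y:y2,x:x2]*255
    k,l,st,c=cv2.connectedComponentsWithStats(m)
    i=1+np.argmax(st[1:,4]);print(n,st[i])
    if n=="top":
        for r in range(y,y2):
            xs=np.where(m[r,x:x2])[0]+x
            if len(xs):print(r,xs.min(),xs.max(),len(xs),a[r,int(xs.mean())])
E
```

```text
side [ 291  273   69   62 1060]
top [347 169  18  40 280]
169 363 363 1 [ 59  91 128]
170 362 363 2 [ 65  94 128]
171 362 364 3 [ 53  83 122]
172 362 366 4 [ 54  87 128]
173 361 366 4 [ 56  91 135]
174 361 363 3 [ 54  87 127]
175 360 362 3 [ 55  84 121]
176 360 362 3 [ 54  86 125]
177 360 361 2 [ 54  84 121]
178 360 364 4 [ 57  91 137]
179 359 364 5 [ 58  94 142]
180 358 363 6 [ 56  90 135]
181 358 363 6 [ 58  93 140]
182 358 362 5 [ 59  96 143]
183 357 361 5 [ 58  93 138]
184 357 362 6 [ 58  94 141]
185 356 361 6 [ 57  92 136]
186 355 361 7 [ 58  93 139]
187 355 361 7 [ 59  95 142]
188 355 361 7 [ 58  95 142]
189 355 360 6 [ 58  93 140]
190 354 360 7 [ 58  94 141]
191 353 359 7 [ 57  93 138]
192 351 359 9 [ 64  88 121]
193 350 359 10 [78 85 95]
194 349 359 11 [105 111 118]
195 349 360 12 [103 109 116]
196 348 360 13 [67 73 81]
197 348 360 13 [52 58 68]
198 348 360 13 [51 57 67]
199 347 360 14 [50 57 66]
200 347 359 13 [55 60 69]
201 347 359 13 [67 71 79]
202 348 358 11 [60 65 73]
203 349 358 10 [64 69 77]
204 349 358 10 [56 61 70]
205 350 357 8 [70 74 82]
206 351 357 7 [73 79 85]
207 353 356 4 [122 130 133]
208 355 356 2 [178 189 190]
```

```bash
python3 - <<'E'
from h import *
np.set_printoptions(precision=4,suppress=True)
E,e=two((364.2,172.5),(356.8,275.5));B,b=two((356.7,191.5),(316,312.5))
u=(E-B);L=np.linalg.norm(u);u/=L
print("end",E,e,"low",B,b,"len",L,"u",u,"lean",np.degrees(np.arccos(u[2])),"az",np.degrees(np.arctan2(u[1],u[0])),"tip",E-.22*u)
E
```

```text
end [ 0.5528 -0.2916  0.2104] 0.017910192396250215 low [ 0.5017 -0.2942  0.0954] 0.001254410448330738 len 0.12583580443358952 u [0.4061 0.0202 0.9136] lean 23.992594742280556 az 2.840903091288267 tip [ 0.4635 -0.2961  0.0094]
```

```bash
python3 - <<'E'
from h import *
np.set_printoptions(precision=1,suppress=True)
B=np.array([.5017,-.2942,.0954])
print(proj("top",B),proj("side",B))
for ln in(12,18,24):
  for az in(-20,-8,3,14):
    l,z=np.radians(ln),np.radians(az);u=np.array([np.sin(l)*np.cos(z),np.sin(l)*np.sin(z),np.cos(l)])
    print(ln,az,"E",proj("top",B+.126*u),proj("side",B+.126*u),"headtop",proj("top",B-.02*u),proj("side",B-.02*u))
a=cv2.imread("pics/side7.png");h=cv2.cvtColor(a,cv2.COLOR_BGR2HSV)
for r in range(268,318,4):
    m=(h[r,290:400,0]<16)&(h[r,290:400,1]>165);xs=np.where(m)[0]+290
    print(r,xs.min() if len(xs) else None,xs.max() if len(xs) else None,len(xs))
E
```

```text
[356.8 191.3] [315.7 312.6]
12 -20 E [371.  178.7] [341.1 284.9] headtop [354.8 193.1] [312.3 316.2]
12 -8 E [369.1 178.2] [340.2 281.7] headtop [355.  193.2] [312.4 316.7]
12 3 E [367.2 178.2] [338.8 278.9] headtop [355.3 193.2] [312.6 317.1]
12 14 E [365.5 178.5] [336.9 276.4] headtop [355.6 193.1] [312.8 317.4]
18 -20 E [372.1 174.5] [348.7 285.8] headtop [354.6 193.7] [311.3 316.1]
18 -8 E [369.2 173.8] [347.3 281. ] headtop [355.  193.8] [311.4 316.8]
18 3 E [366.5 173.7] [345.2 276.9] headtop [355.4 193.8] [311.7 317.4]
18 14 E [363.9 174.2] [342.4 273.2] headtop [355.8 193.7] [312.  317.9]
24 -20 E [372.9 170.6] [355.8 287. ] headtop [354.5 194.3] [310.3 316. ]
24 -8 E [369.2 169.7] [354.  280.8] headtop [355.  194.4] [310.5 316.9]
24 3 E [365.7 169.6] [351.2 275.4] headtop [355.5 194.4] [310.8 317.6]
24 14 E [362.2 170.1] [347.5 270.6] headtop [356.  194.3] [311.2 318.4]
268 None None 0
272 None None 0
276 348 358 11
280 344 359 16
284 340 355 16
288 335 351 17
292 331 345 15
296 327 342 16
300 323 337 15
304 320 332 13
308 315 328 14
312 314 322 9
316 None None 0
```

```bash
python3 -c "
from h import *
go(.549,-.294,.30,90)"
```

```text
t 22.93 shift [  59.9 -398.9    9.4] roll -0.001 yawcur 89.9 p [0.6093 0.1048 0.3089] F [0.1 0.1 0.1] w 0.999 0.0
```

```bash
python3 -m handwheel '{"xyz":[[5,-40,0],[15,-95,0],[25,-150,0],[35,-210,0],[45,-270,0],[55,-330,0],[60,-375,0],[60,-399,0],[60,-399,0],[60,-399,0]],"roll":[0,0,0,0,0,0,0,0,0,0]}' 1 40; python3 -c "
from h import *
go(.549,-.294,.196,90)"
```

```text
t: 24.18
eef_pos: [0.5487, -0.293, 0.309]
ee_rot: [0.001, 1.0, 0.0, -0.0]
force: [-0.1, 0.3, -0.0]
grip_width: 1.002
gripper_force: 0.0
t 24.18 shift [ -0.3  -1.  113. ] roll -0.002 yawcur 89.9 p [ 0.5487 -0.293   0.309 ] F [-0.1  0.3 -0. ] w 1.002 0.0
```

```bash
python3 -m handwheel '{"xyz":[[0,-1,40],[0,-1,80],[0,-1,105],[0,-1,113],[0,-1,113]],"roll":[0,0,0,0,0]}' 1 30; python3 -m handwheel '{"xyz":[[0,0,0],[0,0,0],[0,0,0],[0,0,0],[0,0,0],[0,0,0],[0,0,0]],"roll":[0,0,0,0,0,0,0]}' 0 30; python3 - <<'E'
from h import *
np.set_printoptions(precision=1,suppress=True)
go(.549,-.294,.196,90)
a=snap("side","s8");h=cv2.cvtColor(a,cv2.COLOR_BGR2HSV)
for r in range(268,318,4):
    m=(h[r,290:400,0]<16)&(h[r,290:400,1]>165);xs=np.where(m)[0]+290
    print(r,xs.min() if len(xs) else None,xs.max() if len(xs) else None,len(xs))
E
```

```text
t: 24.8
eef_pos: [0.5498, -0.2929, 0.1963]
ee_rot: [-0.0, 1.0, 0.0, 0.0]
force: [0.4, -0.7, -0.5]
grip_width: 0.997
gripper_force: 0.0
t: 25.68
eef_pos: [0.5499, -0.2935, 0.1963]
ee_rot: [-0.0, 1.0, -0.0, 0.0]
force: [0.6, -0.2, 2.9]
grip_width: 0.201
gripper_force: 30.6
t 25.68 shift [ 0.9 -0.5  0.3] roll 0.0 yawcur 90.0 p [ 0.5 -0.3  0.2] F [ 0.6 -0.2  2.9] w 0.201 30.6
268 None None 0
272 None None 0
276 347 347 1
280 343 349 7
284 339 347 9
288 335 345 11
292 330 343 14
296 326 340 15
300 322 336 15
304 319 332 14
308 315 327 13
312 314 322 9
316 None None 0
```

```bash
python3 -m handwheel '{"xyz":[[6,0,-3],[12,0,-7],[18,0,-9],[23,0,-12],[30,0,-14],[37,0,-16],[43,0,-17],[50,0,-18]],"roll":[0,0,0,0,0,0,0,0]}' - 22; python3 -m handwheel '{"xyz":[[6,0,-1],[12,0,-2],[18,0,-3],[24,0,-4],[27,0,-4],[27,0,-4]],"roll":[0,0,0,0,0,0]}';  python3 - <<'E'
from h import *
np.set_printoptions(precision=1,suppress=True)
go(.482,-.293,.215,90)
a=snap("side","s9");h=cv2.cvtColor(a,cv2.COLOR_BGR2HSV)
p=np.array(telemetry.read_state()["eef_pos"])
for th in (70,80,90):
    u=np.array([np.cos(np.radians(th)),0,np.sin(np.radians(th))])
    print(th,[proj("side",p+u*(z-.203)) for z in(.074,.094,.115,.15,.2)])
for r in range(258,330,4):
    m=(h[r,270:370,0]<16)&(h[r,270:370,1]>165);xs=np.where(m)[0]+270
    if len(xs):print(r,xs.min(),xs.max(),len(xs))
E
```

```text
t: 26.72
eef_pos: [0.4993, -0.2934, 0.2141]
ee_rot: [-0.0, 1.0, -0.0, 0.0]
force: [2.1, -0.9, 0.3]
grip_width: 0.201
gripper_force: 30.8
t: 27.48
eef_pos: [0.4724, -0.2934, 0.218]
ee_rot: [0.0, 1.0, 0.0, -0.0]
force: [1.1, -0.8, -0.0]
grip_width: 0.2
gripper_force: 31.2
t 27.48 shift [-9.6  0.4  3. ] roll -0.0 yawcur 90.0 p [ 0.5 -0.3  0.2] F [ 1.1 -0.8 -0. ] w 0.2 31.2
70 [array([279.2, 325.6]), array([283.1, 320.9]), array([287.4, 315.6]), array([295. , 306.3]), array([307. , 291.7])]
80 [array([290. , 322.6]), array([292.4, 318.3]), array([295. , 313.5]), array([299.7, 305.1]), array([307.2, 291.6])]
90 [array([301. , 318.7]), array([301.9, 315. ]), array([302.9, 310.8]), array([304.7, 303.4]), array([307.5, 291.5])]
294 304 304 1
298 303 303 1
302 302 302 1
306 301 304 4
310 300 308 9
314 298 306 9
318 300 306 7
```

```bash
python3 -m handwheel '{"xyz":[[-4,0,0],[-9,0,0],[-9,0,1],[-9,0,2],[-9,0,3],[-9,0,3]],"roll":[0,0,0,0,0,0]}' - 40; python3 -m handwheel '{"xyz":[[0,0,1],[0,0,2],[0,0,2]],"roll":[0,0,0]}'; python3 -m handwheel '{"xyz":[[0,0,1],[0,0,2],[0,0,2]],"roll":[0,0,0]}'
```

```text
t: 28.28
eef_pos: [0.4816, -0.2935, 0.2151]
ee_rot: [-0.0, 1.0, -0.0, 0.0]
force: [-1.1, 0.9, 0.5]
grip_width: 0.201
gripper_force: 39.3
t: 28.65
eef_pos: [0.4828, -0.2939, 0.2147]
ee_rot: [-0.0, 1.0, -0.001, 0.002]
force: [-0.5, 0.8, 12.8]
grip_width: 0.201
gripper_force: 40.6
t: 29.02
eef_pos: [0.4841, -0.2944, 0.2143]
ee_rot: [-0.0, 1.0, -0.001, 0.003]
force: [-0.5, 1.0, 22.1]
grip_width: 0.2
gripper_force: 42.0
```

```bash
python3 -m handwheel '{"xyz":[[0,0,-17],[0,0,-34],[0,0,-49],[0,0,-49],[0,0,-34],[0,0,-17],[0,0,-5],[0,0,-2],[0,0,-2]],"roll":[0,0,0,0,0,0,0,0,0]}'; python3 -m handwheel '{"xyz":[[0,0,-17],[0,0,-34],[0,0,-47],[0,0,-47]],"roll":[0,0,0,0]}';python3 -m handwheel '{"xyz":[[0,0,17],[0,0,34],[0,0,43],[0,0,47],[0,0,47]],"roll":[0,0,0,0,0]}'; python3 -m handwheel '{"xyz":[[0,0,-17],[0,0,-34],[0,0,-47],[0,0,-47],[0,0,-34],[0,0,-17],[0,0,-3],[0,0,0],[0,0,0]],"roll":[0,0,0,0,0,0,0,0,0]}'
```

```text
t: 30.15
eef_pos: [0.4826, -0.2936, 0.2135]
ee_rot: [-0.0, 1.0, -0.0, 0.001]
force: [0.0, 1.0, 10.7]
grip_width: 0.193
gripper_force: 42.0
t: 30.65
eef_pos: [0.482, -0.2936, 0.2603]
ee_rot: [-0.0, 1.0, -0.0, 0.001]
force: [-0.3, -0.7, -1.5]
grip_width: 0.196
gripper_force: 40.5
t: 31.28
eef_pos: [0.4821, -0.2935, 0.2137]
ee_rot: [-0.0, 1.0, -0.0, 0.001]
force: [-1.2, 0.4, 4.4]
grip_width: 0.2
gripper_force: 41.2
t: 32.4
eef_pos: [0.4818, -0.2936, 0.213]
ee_rot: [-0.0, 1.0, -0.0, 0.0]
force: [-1.6, 0.6, 9.0]
grip_width: 0.2
gripper_force: 42.3
```

```bash
python3 -m handwheel '{"xyz":[[0,0,-30],[0,0,-75],[0,0,-115],[0,0,-125],[-10,15,-125],[-35,65,-125],[-62,120,-125],[-89,175,-125],[-116,230,-125],[-135,270,-125]],"roll":[0,0,0,0,0,0,0,0,0,0]}' ; python3 -c "
from h import *
go(.632,-.004,.335,90)"
```

```text
t: 33.65
eef_pos: [0.6168, -0.0182, 0.3352]
ee_rot: [-0.002, 1.0, 0.001, -0.002]
force: [0.3, -0.5, -1.9]
grip_width: 0.199
gripper_force: 41.1
t 33.65 shift [-15.2  14.1   0.1] roll 0.004 yawcur 90.2 p [ 0.6168 -0.0182  0.3352] F [ 0.3 -0.5 -1.9] w 0.199 41.1
```

```bash
python3 -m handwheel '{"xyz":[[-8,10,0],[-15,19,0],[-15,19,0],[-15,19,0],[-15,19,0]],"roll":[0,0,0,0,0]}'; python3 - <<'E'
from h import *
np.set_printoptions(precision=1,suppress=True)
go(.632,-.004,.212,90)
b=cv2.imread("pics/s0.png");a=snap("side","s10")
p=np.array(telemetry.read_state()["eef_pos"]);x,y=proj("side",p-[0,0,.17]).astype(int)
print("pred head mid",proj("side",p-[0,0,.164]),"tip",proj("side",p-[0,0,.201]),"wire",proj("side",p-[0,0,.127]))
m=(a.max(2)<45).astype(np.uint8);m[:y-40]=0;m[y+40:]=0;m[:,:x-40]=0;m[:,x+40:]=0
for r in range(y-40,y+40,4):
    xs=np.where(m[r])[0]
    if len(xs):print(r,xs.min(),xs.max(),len(xs))
E
```

```text
t: 34.28
eef_pos: [0.6313, -0.0056, 0.3382]
ee_rot: [0.001, 1.0, -0.0, 0.0]
force: [-0.4, 0.3, -0.3]
grip_width: 0.198
gripper_force: 41.1
t 34.27 shift [ -0.6   1.6 126.2] roll -0.002 yawcur 89.9 p [ 0.6 -0.   0.3] F [-0.4  0.3 -0.3] w 0.198 41.1
pred head mid [315.4 161. ] tip [313.6 172. ] wire [317.4 149.2]
150 309 321 8
154 308 322 15
158 307 321 15
162 306 318 13
166 306 319 12
170 305 318 14
174 310 314 5
```

```bash
python3 -m handwheel '{"xyz":[[-5,-1,10],[-5,-1,30],[-5,-1,50],[-5,-1,70],[-5,-1,90],[-5,-1,110],[-5,-1,120],[-5,-1,126],[-5,-1,126]],"roll":[0,0,0,0,0,0,0,0,0]}' - 30; python3 -m handwheel '{"xyz":[[0,0,2],[0,0,4],[0,0,5],[0,0,5]],"roll":[0,0,0,0]}'
```

```text
t: 35.45
eef_pos: [0.6367, -0.0054, 0.212]
ee_rot: [-0.0, 1.0, -0.0, -0.0]
force: [0.2, 0.4, -0.8]
grip_width: 0.2
gripper_force: 41.2
t: 35.95
eef_pos: [0.6366, -0.0054, 0.207]
ee_rot: [-0.0, 1.0, 0.0, -0.0]
force: [0.3, -0.2, -0.4]
grip_width: 0.201
gripper_force: 41.2
```

```bash
python3 -m handwheel '{"xyz":[[0,0,1],[0,0,1],[0,0,1],[0,0,1],[0,0,-30],[0,0,-80],[0,0,-130],[0,0,-130]],"roll":[0,0,0,0,0,0,0,0]}' 1; python3 -m handwheel '{"xyz":[[0,60,0],[0,120,0],[0,180,0],[0,240,0],[0,280,0],[0,280,0],[0,280,0],[0,280,0]],"roll":[0,0,0,0,0,0,0,0]}'; python3 - <<'E'
from h import *
go(.6,.3,.3)
for n,f in(("side","s0"),("top","t0")):
    a=snap(n,n+"11");b=cv2.imread(f"pics/{f}.png")
    m=(cv2.absdiff(a,b).max(2)>40).astype(np.uint8);k,l,st,c=cv2.connectedComponentsWithStats(m)
    for i in range(1,k):
        if st[i,4]>12:print(n,st[i])
print(proj("side",[.631,-.004,.1]),proj("top",[.631,-.004,.1]))
a=cv2.imread("pics/side11.png");h=cv2.cvtColor(a,cv2.COLOR_BGR2HSV)
for r in range(100,200,6):
    m=(h[r,270:380,0]<16)&(h[r,270:380,1]>170);xs=np.where(m)[0]+270
    if len(xs):print(r,xs.min(),xs.max(),len(xs))
E
```

```text
t: 36.95
eef_pos: [0.6385, -0.0055, 0.3418]
ee_rot: [0.0, 1.0, 0.0, 0.004]
force: [0.6, -0.4, -0.8]
grip_width: 1.0
gripper_force: 0.0
t: 37.95
eef_pos: [0.6371, 0.2727, 0.337]
ee_rot: [0.001, 1.0, -0.0, 0.0]
force: [0.2, -1.0, 0.7]
grip_width: 1.0
gripper_force: 0.0
t 37.95 shift [37.1 27.3 36.9] roll 0 yawcur 89.9 p [0.6371 0.2727 0.337 ] F [ 0.2 -1.   0.7] w 1.0 0.0
side [   0    0   39  179 5242]
side [  84    0   39   51 1123]
side [259   0  35  45 984]
side [192 101  49  51 464]
side [319 144  32  42 323]
side [  0 172  12  10  46]
side [ 29 181  33  52 616]
side [305 185  17  11  98]
side [  6 193   9   5  18]
side [  0 259   9   7  39]
top [   77    41   168   343 15418]
top [92 49  4  8 15]
top [ 49  63  40  56 465]
top [99 64  5  9 16]
top [256 138  12  24 210]
top [   0  268   93  116 5613]
top [238 336  27  21  73]
top [228 339   6  10  14]
top [284 350  16  29 164]
top [228 353   9   5  23]
top [192 364  13  10  56]
top [196 364  40  20 241]
top [263 367  12   9  54]
top [179 371  34  13 112]
top [276 372   3   8  14]
[311.49897079 181.89308853] [261.45429309 150.39085577]
100 346 379 34
106 351 379 29
112 357 379 20
118 362 379 14
124 368 379 12
130 372 379 8
136 364 379 5
148 341 349 9
154 337 345 9
160 333 341 9
166 329 336 8
172 325 332 8
178 321 328 8
184 321 323 3
```

```bash
python3 -c "
from h import *
print(order.sign_off())"
```

```text
the job is handed in; nothing more can be done
None
```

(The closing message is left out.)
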